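# Put the measuring tools back in their drawer outlines

### The arm

A 6-joint arm with a two-finger parallel gripper is mounted at the origin on the work surface. World frame = base frame: x ahead of the robot, y to its left, z up, the work surface at z = 0. Lengths are in m, angles in degrees, forces in N, time in s.
With the tool pointing down it reaches from about 0.3 to 0.75 m from the base axis. Payload 8.5 kg.
Tool frame: the origin (TCP) lies between the finger pads; the fingertips stand 17 mm ahead of it and the grasp point (between the pads) lies 2 mm behind it (env.tip_reach is the distance from the TCP to the fingertips, in m); z points along the fingers, y is the line along which they close (so a half turn about z gives the same grasp; the last joint's range is limited). The gripper opens to 85 mm and grips with 20 to 120 N. Pads are 22 mm wide; open, the fingers measure 114 mm over their backs; the gripper's body (76 mm by 85 mm) begins 54 mm behind the grasp point. The pads swing forward as they close: fully open they stand 13 mm farther back than shut.
Start: joints at [51.492, 21.807, 74.336, -0, 83.858, -12.336], TCP at [0.243, 0.494, 0.248] pointing down, gripper open.
Joint ranges: [-178.18, 178.18], [-50.72, 133.34], [12.68, 142.11], [-81.47, 261.47], [9.98, 163.14], [-165.26, 165.26]. Speed limits (degrees/s): [136.94, 136.94, 180, 180, 180, 180].

### API

Orientations are given as a 3x3 rotation matrix whose columns are the frame's x, y, z axes.
In Python, from rig import env, viewer gives the robot as it stands.
- The arm moves only by the tool move_arm, never from a script. Its argument "motion" is a list of rows, each a list of 2 entries, a list of its own where there are three numbers: the shift along the tool's x, y, z normalised to -1 to 1, where 1 is 50 mm, then the turn, a rotation vector about the tool's x, y, z normalised to -1 to 1, where 1 is 8 degrees. A call has 1 to 20 rows; each row shifts and turns the commanded pose from where the row before left it, along the tool's axes as they then stand; what a row does not reach is not made up. A row lasts 1/10 s, in which the tool goes at most 50 mm and 8.59 degrees, less where a joint would pass 70% of its speed; a pose out of reach is approached as far as the arm can. A call with a number of a shift or a turn outside -1 to 1 is refused whole. A call with a gripper value outside its range is refused whole. "claw" is the closure, from 0 (fully open) to 1 (shut), set as the call begins (left out, the last holds). The fingers move at their own pace and stop on an object; "force" is the grip in N (left out, the last holds). Time passes only in rows, so rows that do not move let the fingers close. It gives the time, the measured TCP pose, the force, the opening and the grip force at its end, in the units of the state.
- env.observe(): the state, without advancing time (a new reading comes with each control period).
- viewer.get_image(name): name is "scene" or "side" or "wrist"; returns a dict with "frame" (420x560x3 uint8, red, green, blue), "depth" (420x560 float32, m along the optical axis (not along the pixel's ray), 0 where there is no reading), "fx", "fy", "cx", "cy" (pixels), "k1" (the pictures are not rectified: a ray, as slopes to the right and down, at radius r is drawn at 1 + k1 r^2 times it, then the intrinsics apply), "eye" and "attitude" of the camera in the world; the wrist camera has in their place "T_tool_cam" (4x4, takes a point from camera to tool coordinates, whose origin is the TCP and whose axes are the flange's). Camera axes: x right, y up, looking along -z (the intrinsics and any distortion apply to the point x, -y, -z); pixel columns grow to the right and rows downward; lengths in m; the calibration is good to about 2 mm. A picture is of the moment at which its call begins: read the wrist's pose just before it.
- env.close_job(): hands the job in; it is judged then, once.
The state is a dict: "time_s": time; "q": joint angles; "qvel": joint speeds; "joint_efforts": joint torques, N m; "position": TCP position; "tool_rot": TCP orientation; "ft_force": force on the tool from outside, world axes, zero at the start; "wrist_torque": the same for the moment, N m; "grip_width": finger opening in m; "gripper_force": force on a finger pad.
Only numpy, scipy, OpenCV 4.12 (cv2) and the standard library are available. Lean on these libraries where they do the work, as an engineer would, in place of code of your own. Each camera call takes 0.05 s, during which the arm holds its last target. There are 200 camera calls.

### The job

Put the micrometer, the dial indicator and the two steel gauge blocks back into the oak drawer, each lying flat on the cork mat that bears its own dark outline, covering that outline and pointing the same way as it. Set each tool down rather than dropping it, and leave the brass spanner and the brass bush where they lie on the bench.

Things in the scene. Friction and masses are not known exactly. Their poses are not given: they have to be found in the camera images.
- micrometer: Nickel-grey thread micrometer, 126 mm long, 16 mm thick, lying flat: C-shaped frame, round sleeve, knurled thimble. Origin: on its underside, below the sleeve (cylinder 14 mm wide, free from x = -16 to 13 mm; grip it at the origin, across y; centre of mass within 15 mm). x runs along the spindle axis to the thimble (ends at x = 51 mm, anvil end at -75). The frame bow bulges to y = -42 mm. z up.
- indicator: Black dial indicator lying on its back, white dial up: a round case 44 mm in diameter and 18 mm high, with a straight steel stem out of its side. Origin: centre of the case's underside; x points along the stem, which is 8 mm in diameter to x = 50 mm, then a thin plunger to x = 65 mm, its axis 9 mm up; z up. The case can be gripped across y.
- block_long: Long ground steel gauge block, 80 x 35 x 9 mm (x, y, z), lying flat. Origin: centre of its underside. Plain; either way round is the same.
- block_short: Short ground steel gauge block, 50 x 35 x 9 mm (x, y, z), lying flat. Origin: centre of its underside. Plain; either way round is the same.
- outline_mic: The micrometer's place. Fixed cork mat 130 x 90 x 4 mm, its top 10 mm above the bench. Origin: centre of its underside; x along the 130 mm side, y along the 90 mm side, z up. It bears the micrometer's silhouette; fitted on it, the micrometer's origin is at x = +12, y = +18 mm in the mat's frame, axes agreeing (thimble to +x, bow to -y). Drawer: inside 180 x 586 mm, walls 36 mm high; its four mats lie in a row, in any order.
- outline_ind: The dial indicator's place. Fixed cork mat 130 x 90 x 4 mm, its top 10 mm above the bench. Origin: centre of its underside; x along the 130 mm side, y along the 90 mm side, z up. It bears the dark silhouette of a disc with a stem. With the indicator exactly on it, the indicator's origin is at x = -21, y = 0 mm of the mat's frame and their axes agree (stem to +x). In the drawer.
- outline_long: The long block's place. Fixed cork mat 130 x 90 x 4 mm, its top 10 mm above the bench. Origin: centre of its underside; x along the 130 mm side, y along the 90 mm side, z up. It bears a dark 82 x 37 mm rectangle in the middle, long side along x; the block's origin belongs at the mat's centre, its x along the mat's x, either way. In the drawer.
- outline_short: The short block's place. Fixed cork mat 130 x 90 x 4 mm, its top 10 mm above the bench. Origin: centre of its underside; x along the 130 mm side, y along the 90 mm side, z up. It bears a dark 52 x 37 mm rectangle in the middle, long side along x; the block's origin belongs at the mat's centre, its x along the mat's x, either way. In the drawer.
- spanner: Bystander: flat brass C-spanner, 112 mm long, 5 mm thick, lying on the bench roughly in line with the robot's forward direction. Origin near its middle, underside. To be left alone.
- bush: Bystander: brass bush (short tube) 24 mm in diameter, 20 mm high, standing on the bench. Origin: centre of its underside. To be left alone.

How it is judged (in metres and radians):
At the end, for the whole second after the job is handed in: Micrometer, indicator and both blocks each lie flat on their own mat, within 12 mm of the outline along each mat axis and within 0.22 rad of its direction (thimble and stem pointing as drawn, bow on the drawn side; blocks either way round), released and at rest (x of micrometer in the frame of outline_mic between 0 and 0.024 m and y of micrometer in the frame of outline_mic between 0.006 and 0.03 m and z of micrometer in the frame of outline_mic below 0.009 m and angle between each of micrometer, indicator, block_long, block_short's own z axis and vertical below 0.12 rad and angle between the x axis of micrometer and the x axis of outline_mic, either way round below 0.22 rad and linear speed of each of micrometer, indicator, block_long, block_short below 0.02 m/s and angular speed of each of micrometer, indicator, block_long, block_short below 0.2 rad/s and x of indicator in the frame of outline_ind between -0.033 and -0.009 m and y of indicator in the frame of outline_ind between -0.012 and 0.012 m and z of indicator in the frame of outline_ind below 0.009 m and angle between the x axis of indicator and the x axis of outline_ind, either way round below 0.22 rad and x of block_long in the frame of outline_long between -0.012 and 0.012 m and y of block_long in the frame of outline_long between -0.012 and 0.012 m and z of block_long in the frame of outline_long below 0.009 m and angle between the x axis of block_long and the x axis of outline_long, either way round below 0.22 rad and x of block_short in the frame of outline_short between -0.012 and 0.012 m and y of block_short in the frame of outline_short between -0.012 and 0.012 m and z of block_short in the frame of outline_short below 0.009 m and angle between the x axis of block_short and the x axis of outline_short, either way round below 0.22 rad and y of outline_mic in the frame of micrometer below -0.003 m and x of outline_ind in the frame of indicator above 0.005 m); the robot touches nothing.
It fails at once if A tool is let fall: it moves faster than 0.6 m/s while the fingers do not touch it (a fall of about 2 cm) ((linear speed of micrometer above 0.6 m/s and contact force between the fingers and micrometer below 0.05 N) or (linear speed of indicator above 0.6 m/s and contact force between the fingers and indicator below 0.05 N) or (linear speed of block_long above 0.6 m/s and contact force between the fingers and block_long below 0.05 N) or (linear speed of block_short above 0.6 m/s and contact force between the fingers and block_short below 0.05 N)).
It fails at once if The brass spanner or the brass bush is moved more than 30 mm from where it lay (distance of any of spanner, bush from where it was at the start of the episode above 0.03 m).
It also fails if it takes over 107 s, if anything falls off the work surface, if the arm or the gripper's body presses on something with over 40 N, if the wrist force passes 120 N, or if a joint passes its speed limit or range.

## Working session

There is one attempt and no reset: what is moved stays moved. The work goes in short steps, Python scripts to look and compute and a tool call to move; the robot and the scene stay as the last step left them, time stands still between calls to the robot, and variables do not carry over. Pictures are saved under pics/ and viewed, at most 14 in all, crops included, and the job is handed in when it is done.

Besides the shell and the picture viewer there is one more tool, called after "Emit:" as name(argument=value, ...) on one line, values as JSON. move_arm: Moves the arm, as the interface text tells. Scaled input: -1 to 1 covers 50 mm each way for a shift and 8 degrees each way for a turn. Its arguments: {"type":"object","properties":{"motion":{"type":"array","items":{"type":"array"}},"claw":{"type":"number"},"force":{"type":"number"}},"required":["motion"]}

```bash
ls; mkdir -p pics
cat > h.py <<'E'
import numpy as np, cv2
from rig import env, viewer
def grab(n):
    s=env.observe(); d=viewer.get_image(n); d['s']=s
    if 'eye' in d: d['R']=np.array(d['attitude']); d['t']=np.array(d['eye'])
    else:
        T=np.eye(4);T[:3,:3]=np.array(s['tool_rot']);T[:3,3]=s['position'];T=T@np.array(d['T_tool_cam']);d['R']=T[:3,:3];d['t']=T[:3,3]
    return d
def cloud(d):
    h,w=d['depth'].shape; v,u=np.mgrid[:h,:w]
    a=(u-d['cx'])/d['fx'];b=(v-d['cy'])/d['fy'];x,y=a.copy(),b.copy()
    for _ in range(8):
        k=1+d['k1']*(x*x+y*y);x=a/k;y=b/k
    z=d['depth'];P=np.stack([x*z,-y*z,-z],-1)@d['R'].T+d['t'];P[z==0]=np.nan
    return P
def topdown(d,x0,x1,y0,y1,res,zp=None):
    """orthophoto: rows = x descending, cols = y descending; plane z=zp"""
    X,Y=np.meshgrid(np.arange(x1,x0,-res),np.arange(y1,y0,-res),indexing='ij')
    p=(np.stack([X,Y,np.full_like(X,zp)],-1)-d['t'])@d['R']
    sx=-p[...,0]/p[...,2];sy=p[...,1]/p[...,2];k=1+d['k1']*(sx**2+sy**2)
    return cv2.remap(d['frame'],(sx*k*d['fx']+d['cx']).astype('f4'),(sy*k*d['fy']+d['cy']).astype('f4'),cv2.INTER_LINEAR)
def save(n,img): cv2.imwrite('pics/'+n+'.png',img[...,::-1])
E
python3 - <<'E'
from h import *
for n in('scene','side','wrist'):
    d=grab(n);save(n+'0',d['frame']);print(n,d['t'],d['R'].round(2).tolist(),d['fx'],d['k1'],(d['depth']>0).mean())
    if n=='wrist':print(np.array(d['T_tool_cam']).round(3).tolist())
s=env.observe();print({k:np.round(v,3).tolist() for k,v in s.items()})
E
```

```text
pics
scene [1.23378591 0.31522692 0.99147054] [[-0.42, -0.69, 0.59], [0.91, -0.33, 0.27], [0.01, 0.65, 0.76]] 463.9464449816881 -0.062218517728824654 0.9959906462585034
side [ 0.49082007 -0.74183024  0.77884513] [[1.0, 0.07, -0.05], [-0.08, 0.71, -0.7], [-0.01, 0.71, 0.71]] 486.76627297771586 0.0024694121786900257 0.9959183673469387
wrist [0.16673367 0.52920423 0.37429517] [[0.44, -0.85, -0.29], [0.9, 0.42, 0.14], [-0.0, -0.32, 0.95]] 289.1063499096672 -0.0046274432955329264 0.99625
[[-0.001, 0.946, 0.324, 0.084], [1.0, 0.0, 0.001, -0.001], [0.0, 0.324, -0.946, -0.126], [0.0, 0.0, 0.0, 1.0]]
{'time_s': 0.15, 'q': [51.492, 21.834, 74.369, -0.0, 83.858, -12.336], 'qvel': [-0.012, -0.074, -0.191, -0.073, 0.134, -0.017], 'joint_efforts': [0.002, -44.862, -23.134, -0.0, 0.004, 0.0], 'position': [0.242, 0.493, 0.248], 'tool_rot': [[-0.897, 0.441, -0.001], [0.441, 0.897, -0.001], [0.0, -0.001, -1.0]], 'ft_force': [-0.728, 0.388, -0.318], 'wrist_torque': [0.011, 0.017, -0.023], 'gripper_force': 0.0, 'grip_width': 0.086}
```

View pics/scene0.png

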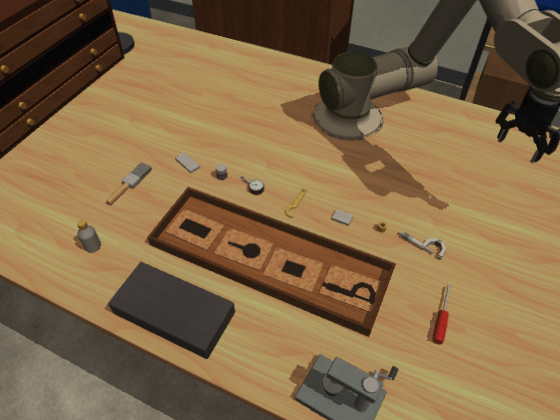

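View pics/side0.png

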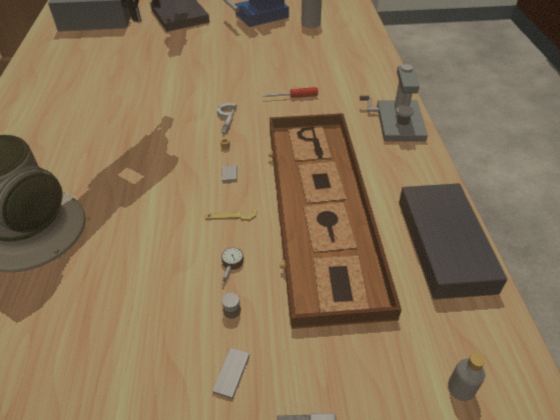

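The scene shows the drawer with four mats. From left to right these are long (195,229), indicator (245,248), short (293,269) and micrometer (352,290). The tools lie nearer the robot: long block (187,162), indicator (255,186), short block (342,217) and micrometer (422,243). An unlisted grey cylinder stands at (221,172). Next I make orthophotos from both cameras.

Run:
```python
from h import *
for n in('scene','side'):
    d=grab(n);P=cloud(d)
    np.savez(n+'0.npz',P=P,f=d['frame'])
    pts={'scene':[(195,229),(245,248),(293,269),(352,290),(187,162),(255,186),(342,217),(422,243),(221,170),(298,200),(382,227),(150,150)],
     'side':[(341,284),(329,228),(321,181),(308,140),(231,373),(233,257),(229,174),(228,118),(231,299),(230,216),(225,143),(120,300)]}[n]
    for u,v in pts: print((u,v),P[v,u].round(3))
    o=topdown(d,.3,.72,-.45,.35,.001,.01); save('ortho_'+n,o)
```

```text
(195, 229) [ 0.64  -0.201  0.01 ]
(245, 248) [ 0.639 -0.051  0.012]
(293, 269) [0.642 0.086 0.009]
(352, 290) [0.636 0.24  0.01 ]
(187, 162) [ 0.43  -0.361  0.008]
(255, 186) [ 0.439 -0.123  0.02 ]
(342, 217) [0.431 0.139 0.009]
(422, 243) [0.428 0.36  0.015]
(221, 170) [ 0.439 -0.233  0.037]
(298, 200) [0.422 0.004 0.004]
(382, 227) [0.429 0.25  0.024]
(150, 150) [ 0.429 -0.499  0.002]
(341, 284) [ 0.641 -0.207  0.008]
(329, 228) [ 0.639 -0.067  0.012]
(321, 181) [0.643 0.084 0.008]
(308, 140) [0.631 0.237 0.011]
(231, 373) [ 0.429 -0.366  0.007]
(233, 257) [ 0.436 -0.13   0.018]
(229, 174) [0.429 0.132 0.006]
(228, 118) [0.428 0.352 0.011]
(231, 299) [ 0.433 -0.242  0.037]
(230, 216) [ 0.43 -0.   -0.  ]
(225, 143) [0.421 0.235 0.019]
(120, 300) [ 0.221 -0.2    0.   ]
```

View pics/ortho_scene.png

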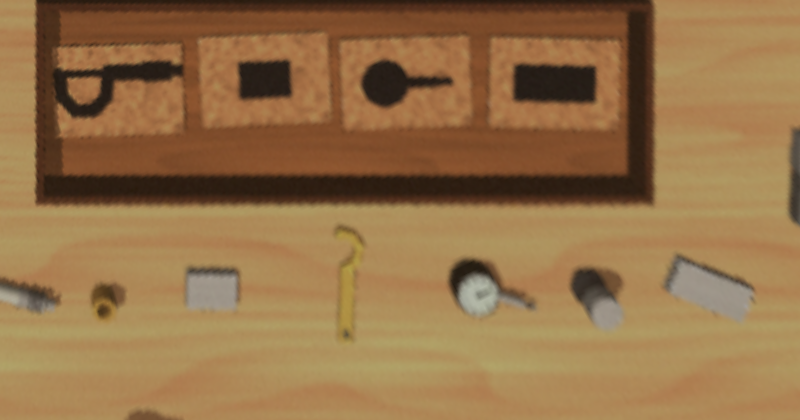

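View pics/ortho_side.png

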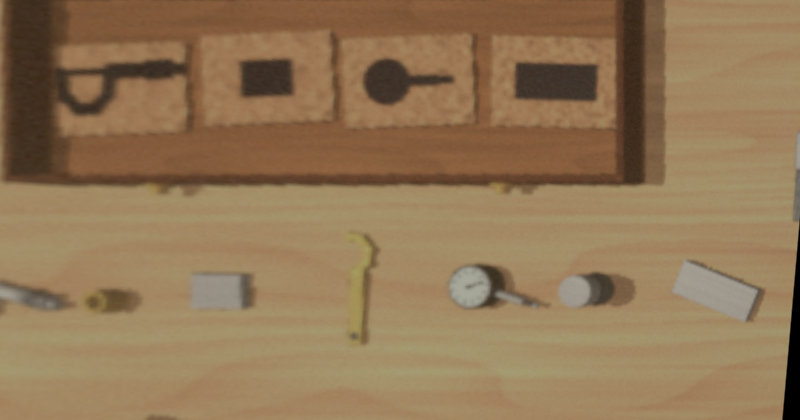

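Both orthophotos agree to a few mm (row gives x=.72-.001r, column gives y=.35-.001c). All four mats have x pointing towards world -y. Next I measure by segmentation.

```bash
cat > seg.py <<'E'
from h import *
def rects(d,x0,x1,y0,y1,z,fn,amin,res=.0005,close=0):
    o=topdown(d,x0,x1,y0,y1,res,z); g=cv2.GaussianBlur(o,(5,5),0).astype(int)
    m=fn(g).astype('u1')
    if close: m=cv2.morphologyEx(m,cv2.MORPH_CLOSE,np.ones((close,close)))
    m=cv2.morphologyEx(m,cv2.MORPH_OPEN,np.ones((5,5)))
    out=[]
    for c in cv2.findContours(m,cv2.RETR_EXTERNAL,cv2.CHAIN_APPROX_NONE)[0]:
        a=cv2.contourArea(c)*res**2*1e6
        if a<amin: continue
        b=cv2.boxPoints(cv2.minAreaRect(c)); w=np.stack([x1-b[:,1]*res,y1-b[:,0]*res],-1)
        e1,e2=w[1]-w[0],w[2]-w[1]
        if np.linalg.norm(e1)<np.linalg.norm(e2): e1,e2=e2,e1
        out.append((w.mean(0).round(4),(np.linalg.norm(e1)*1e3).round(1),(np.linalg.norm(e2)*1e3).round(1),(np.degrees(np.arctan2(e1[1],e1[0]))%180).round(1),round(a)))
    return sorted(out,key=lambda t:-t[0][1])
E
python3 - <<'E'
from seg import *
print(env.tip_reach)
for n in('scene','side'):
    d=grab(n)
    print(n,'mats');[print(*r) for r in rects(d,.575,.69,-.28,.30,.010,lambda g:g[...,0]>np.where(1,0,0)+150,3000,close=41)]
    print('dark');[print(*r) for r in rects(d,.575,.69,-.275,.297,.010,lambda g:g.sum(-1)<140 if n=='scene' else g.sum(-1)<180,700)]
    print('grey');[print(*r) for r in rects(d,.36,.50,-.45,.45,.009,lambda g:(g.max(-1)-g.min(-1)<35)&(g.sum(-1)>300),200)]
    o=topdown(d,.36,.69,-.45,.45,.001,.01);print([o[i,j].tolist() for i,j in((.69-.64,.45-.22),(.69-.60,.45+.06),(.69-.55,.45-0.07),(.69-.43,.45-.132)) for i,j in[(int(i*1000),int(j*1000))]])
E
```

```text
0.017
scene mats
[0.6383 0.0159] 571.8 111.8 91.8 49810
dark
[0.6313 0.2318] 129.6 48.1 94.0 3138
[0.6408 0.0857] 48.7 33.7 92.0 1540
[ 0.6439 -0.0535] 83.0 42.5 109.8 1666
[ 0.637  -0.2043] 78.3 33.7 88.5 2511
grey
[0.4124 0.3703] 105.8 49.1 79.9 1536
[0.4288 0.1382] 49.5 34.5 90.0 1617
[ 0.4274 -0.1397] 64.6 39.5 101.7 1354
[ 0.4065 -0.2563] 30.5 29.0 90.0 702
[ 0.4294 -0.3605] 82.6 35.0 67.8 2632
[[82, 57, 37], [164, 114, 70], [139, 83, 47], [157, 148, 137]]
side mats
[0.6411 0.0126] 552.9 101.4 90.8 44199
dark
[0.633  0.2303] 133.1 46.5 93.7 1664
[0.6423 0.0837] 46.6 32.4 92.2 1427
[ 0.6455 -0.0546] 79.8 41.3 110.7 1515
[ 0.6387 -0.2056] 76.9 32.5 88.6 2390
grey
[0.4176 0.3789] 102.2 49.3 78.1 2038
[0.4292 0.1342] 51.1 34.4 88.9 1688
[ 0.4335 -0.1183] 42.0 40.5 0.0 1333
[ 0.429  -0.2243] 31.5 31.0 90.0 784
[ 0.4297 -0.3646] 80.7 36.4 67.6 2803
[[126, 93, 66], [154, 117, 81], [140, 98, 64], [152, 145, 134]]
```

The measurements match the given sizes: short block 50x34.5, long block 81x36, outlines near nominal. I move the wrist camera over the micrometer for precise grasping.

Emit:
move_arm(motion=[[[-0.6,-0.15,0],[0,0,0]],[[-0.6,-0.15,0],[0,0,0]],[[-0.6,-0.15,0],[0,0,0]],[[-0.6,-0.15,0],[0,0,0]],[[-0.6,-0.15,0],[0,0,0]],[[-0.6,-0.15,0],[0,0,0]],[[-0.4,-0.1,0],[0,0,0]],[[0,0,0],[0,0,0]],[[0,0,0],[0,0,0]],[[0,0,0],[0,0,0]]])

```text
time_s: 1.35
position: [0.3993, 0.361, 0.2484]
tool_rot: [[-0.898, 0.44, -0.0], [0.44, 0.898, 0.0], [0.0, 0.0, -1.0]]
ft_force: [-0.5, 0.0, 0.2]
grip_width: 0.0852
gripper_force: 0.0
```

Run:
```python
from h import *
d=grab('wrist');s=d['s'];print(s['position'],s['tool_rot'])
o=topdown(d,.33,.53,.26,.48,.0004,.008);save('mic',o);save('w1',d['frame'])
P=cloud(d);np.save('mic.npy',P)
```

```text
[0.39933815 0.36103307 0.24837677] [[-8.97856194e-01  4.40288803e-01 -1.57070985e-04]
 [ 4.40288782e-01  8.97856205e-01  1.52227253e-04]
 [ 2.08051114e-04  6.75215892e-05 -9.99999976e-01]]
```

View pics/mic.png

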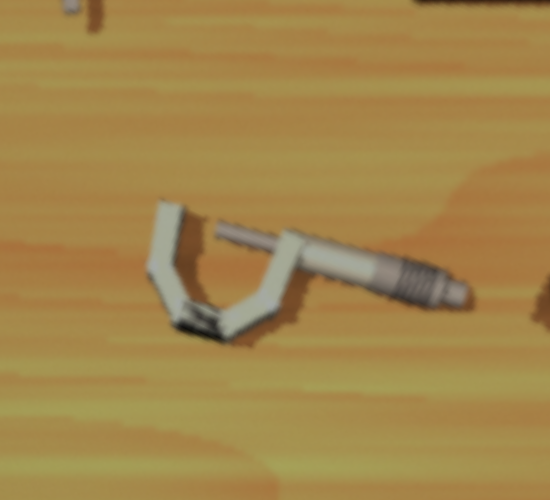

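The top view (0.4 mm/px) shows the micrometer with spindle tip at (218,230), thimble end at (470,294) and sleeve from (303,250) to (378,270). That puts its origin at about (345,262), world (0.425, 0.342), with yaw -104° and the bow toward the robot. I align and descend.

Emit:
move_arm(motion=[[[-0.63,-0.11,0],[0,0,0]],[[0,0,0.3],[0,0,0.976]],[[0,0,0.3],[0,0,0.976]],[[0,0,0.3],[0,0,0.976]],[[0,0,0.3],[0,0,0.976]],[[0,0,0.3],[0,0,0.976]],[[0,0,0.3],[0,0,0.976]],[[0,0,0.3],[0,0,0.976]],[[0,0,0.3],[0,0,0.976]],[[0,0,0.3],[0,0,0.976]],[[0,0,0.3],[0,0,0.976]],[[0,0,0],[0,0,0]],[[0,0,0],[0,0,0]]])

```text
time_s: 2.7
position: [0.4256, 0.3422, 0.0987]
tool_rot: [[0.242, 0.97, 0.0], [0.97, -0.242, 0.0], [0.0, 0.0, -1.0]]
ft_force: [0.5, -1.3, 0.1]
grip_width: 0.0849
gripper_force: 0.0
```

```bash
cat > pl.py <<'E'
import sys; from h import *
# delta in tool units to target x y z psi(deg of tool x)
def delta(x,y,z,psi):
    s=env.observe();R=np.array(s['tool_rot']);c=np.degrees(np.arctan2(R[1,0],R[0,0]))
    print('now',np.array(s['position']).round(4),'psi',c.round(1),'shift units',(R.T@(np.array([x,y,z])-s['position'])/.05).round(3),'turn units',round(-((psi-c+180)%360-180)/8,2),'j6end',round(np.degrees(np.arctan2(y,x))+90-psi,1))
if __name__=='__main__': delta(*map(float,sys.argv[1:5]))
E
python3 pl.py .425 .342 .021 75.8
python3 - <<'E'
from h import *
d=grab('wrist');o=topdown(d,.36,.50,.28,.44,.0003,.008);save('mic2',o)
E
```

```text
now [0.4256 0.3422 0.0987] psi 76.0 shift units [-0.007 -0.011  1.554] turn units 0.03 j6end 53.0
```

View pics/mic2.png

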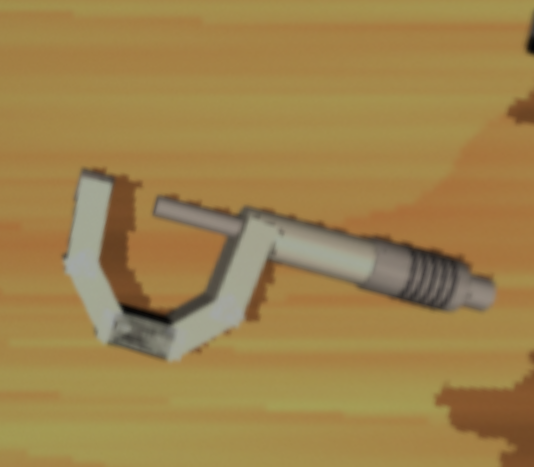

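The closer view confirms the origin at pixel (328,252), world (0.4244, 0.3416). I descend and grip.

Emit:
move_arm(motion=[[[-0.01,-0.02,0.4],[0,0,0]],[[0,0,0.4],[0,0,0]],[[0,0,0.4],[0,0,0]],[[0,0,0.2],[0,0,0]],[[0,0,0.14],[0,0,0]],[[0,0,0],[0,0,0]]])

```text
time_s: 3.35
position: [0.4248, 0.3415, 0.0213]
tool_rot: [[0.245, 0.969, -0.0], [0.969, -0.245, -0.0], [-0.0, -0.0, -1.0]]
ft_force: [-0.0, 0.1, 0.1]
grip_width: 0.0855
gripper_force: 0.0
```

Emit:
move_arm(motion=[[[0,0,0],[0,0,0]],[[0,0,0],[0,0,0]],[[0,0,0],[0,0,0]],[[0,0,0],[0,0,0]],[[0,0,0],[0,0,0]],[[0,0,0],[0,0,0]],[[0,0,0],[0,0,0]],[[0,0,0],[0,0,0]],[[0,0,0],[0,0,0]],[[0,0,0],[0,0,0]]], claw=1, force=50)

```text
time_s: 4.35
position: [0.425, 0.3415, 0.0216]
tool_rot: [[0.246, 0.969, 0.001], [0.969, -0.246, 0.0], [0.0, 0.001, -1.0]]
ft_force: [-0.9, -0.2, 5.5]
grip_width: 0.012
gripper_force: 48.9
```

Emit:
move_arm(motion=[[[0,0,-0.1],[0,0,0]],[[0,0,-0.3],[0,0,0]],[[0,0,-0.6],[0,0,0]],[[0,0,-0.6],[0,0,0]],[[0,0,-0.4],[0,0,0]],[[0,0,0],[0,0,0]]])

```text
time_s: 4.95
position: [0.4255, 0.3419, 0.1235]
tool_rot: [[0.246, 0.969, 0.004], [0.969, -0.246, 0.002], [0.003, 0.003, -1.0]]
ft_force: [0.3, 0.2, -2.1]
grip_width: 0.0116
gripper_force: 49.0
```

```bash
python3 pl.py .649 .218 .06 92
```

```text
now [0.4255 0.3419 0.1235] psi 75.8 shift units [-1.307  4.937  1.284] turn units -2.03 j6end 16.6
```

Emit:
move_arm(motion=[[[-0.131,0.494,0],[0,0,0]],[[-0.131,0.494,0],[0,0,0]],[[-0.131,0.494,0],[0,0,0]],[[-0.131,0.494,0],[0,0,0]],[[-0.131,0.494,0],[0,0,0]],[[-0.131,0.494,0],[0,0,0]],[[-0.131,0.494,0],[0,0,0]],[[-0.131,0.494,0],[0,0,0]],[[-0.131,0.494,0],[0,0,0]],[[-0.131,0.494,0],[0,0,0]],[[0,0,0],[0,0,-0.5]],[[0,0,0],[0,0,-0.5]],[[0,0,0],[0,0,-0.5]],[[0,0,0],[0,0,-0.5]],[[0,0,0],[0,0,0]],[[0,0,0],[0,0,0]]])

```text
time_s: 6.55
position: [0.6476, 0.2171, 0.1199]
tool_rot: [[-0.029, 1.0, -0.002], [1.0, 0.029, -0.0], [-0.0, -0.002, -1.0]]
ft_force: [-0.2, 0.4, -1.3]
grip_width: 0.012
gripper_force: 49.1
```

```bash
python3 pl.py .649 .218 .034 92
python3 - <<'E'
from h import *
d=grab('wrist');o=topdown(d,.56,.72,.12,.34,.0004,.010);save('mic3',np.hstack([o]))
E
```

```text
now [0.6476 0.2171 0.1199] psi 91.6 shift units [0.018 0.031 1.718] turn units -0.04 j6end 16.6
```

View pics/mic3.png

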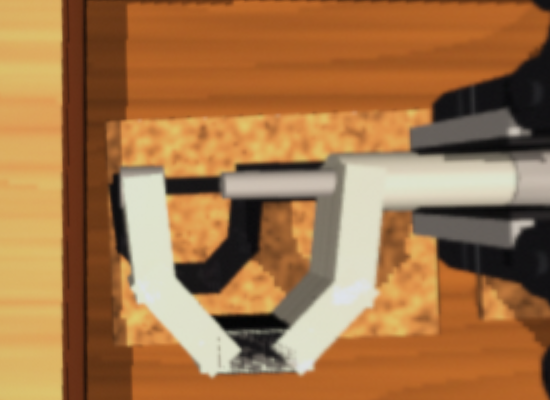

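The mat spans columns 108–435 and rows 115–340, and the outline spindle row ~187 (x≈0.645) agrees with my target. I lower the micrometer onto it and release.

Emit:
move_arm(motion=[[[0.03,0.01,0.4],[0,0,0]],[[0,0,0.4],[0,0,0]],[[0,0,0.4],[0,0,0]],[[0,0,0.3],[0,0,0]],[[0,0,0.15],[0,0,0]],[[0,0,0.1],[0,0,0]],[[0,0,0],[0,0,0]],[[0,0,0],[0,0,0]]])

```text
time_s: 7.4
position: [0.6489, 0.2187, 0.0346]
tool_rot: [[-0.03, 1.0, 0.001], [1.0, 0.03, 0.0], [0.0, 0.001, -1.0]]
ft_force: [-0.1, -0.0, -1.8]
grip_width: 0.0121
gripper_force: 49.2
```

Emit:
move_arm(motion=[[[0,0,0.03],[0,0,0]],[[0,0,0.02],[0,0,0]],[[0,0,0],[0,0,0]],[[0,0,0],[0,0,0]]])

```text
time_s: 7.8
position: [0.6487, 0.2187, 0.0317]
tool_rot: [[-0.031, 1.0, 0.001], [1.0, 0.031, 0.0], [0.0, 0.001, -1.0]]
ft_force: [-0.0, 0.2, 1.1]
grip_width: 0.012
gripper_force: 49.4
```

Emit:
move_arm(motion=[[[0,0,0],[0,0,0]],[[0,0,0],[0,0,0]],[[0,0,0],[0,0,0]],[[0,0,0],[0,0,0]],[[0,0,0],[0,0,0]],[[0,0,-0.2],[0,0,0]],[[0,0,-0.4],[0,0,0]],[[0,0,-0.6],[0,0,0]],[[0,0,-0.6],[0,0,0]],[[0,0,-0.6],[0,0,0]],[[0,0,-0.3],[0,0,0]],[[0,0,0],[0,0,0]],[[0,0,0],[0,0,0]]], claw=0.55)

```text
time_s: 9.1
position: [0.6482, 0.2186, 0.1661]
tool_rot: [[-0.031, 1.0, -0.0], [1.0, 0.031, -0.0], [-0.0, -0.0, -1.0]]
ft_force: [-0.7, -0.4, -0.2]
grip_width: 0.0384
gripper_force: 0.0
```

```bash
python3 pl.py .429 .136 .17 89.5
python3 - <<'E'
from h import *
d=grab('wrist');o=topdown(d,.56,.72,.12,.34,.0004,.018);save('mic4',o)
E
```

```text
now [0.6482 0.2186 0.1661] psi 91.7 shift units [-1.518 -4.433 -0.077] turn units 0.28 j6end 18.1
```

View pics/mic4.png

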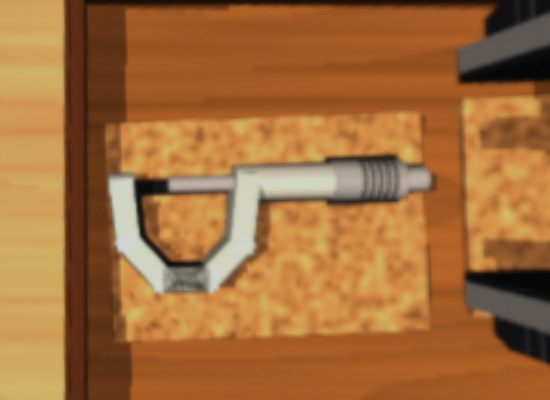

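The micrometer sits on its outline. Next is the short block.

Emit:
move_arm(motion=[[[-0.169,-0.493,0],[0,0,0]],[[-0.169,-0.493,0],[0,0,0]],[[-0.169,-0.493,0],[0,0,0]],[[-0.169,-0.493,0],[0,0,0]],[[-0.169,-0.493,0],[0,0,0]],[[-0.169,-0.493,0],[0,0,0]],[[-0.169,-0.493,0],[0,0,0]],[[-0.169,-0.493,0],[0,0,0]],[[-0.169,-0.493,0],[0,0,0]],[[0,0,0.5],[0,0,0.27]],[[0,0,0.5],[0,0,0]],[[0,0,0.5],[0,0,0]],[[0,0,0],[0,0,0]],[[0,0,0],[0,0,0]]], claw=0)

```text
time_s: 10.55
position: [0.4289, 0.1358, 0.0912]
tool_rot: [[0.007, 1.0, -0.002], [1.0, -0.007, -0.0], [-0.0, -0.002, -1.0]]
ft_force: [0.7, -0.2, 0.6]
grip_width: 0.0854
gripper_force: 0.0
```

Run:
```python
from seg import *
from pl import delta
d=grab('wrist')
[print(*r) for r in rects(d,.38,.48,.06,.21,.009,lambda g:(g.max(-1)-g.min(-1)<35)&(g.sum(-1)>300),300)]
delta(.429,.136,.0185,89.5)
```

```text
[0.4265 0.1373] 50.0 33.6 88.9 1626
now [0.4293 0.1359 0.0918] psi 89.6 shift units [ 0.002 -0.007  1.466] turn units 0.01 j6end 18.1
```

Emit:
move_arm(motion=[[[0,-0.03,0.4],[0,0,0]],[[0,0,0.4],[0,0,0]],[[0,0,0.4],[0,0,0]],[[0,0,0.17],[0,0,0]],[[0,0,0.08],[0,0,0]],[[0,0,0],[0,0,0]]])

```text
time_s: 11.2
position: [0.4279, 0.1359, 0.0193]
tool_rot: [[0.007, 1.0, 0.001], [1.0, -0.007, 0.0], [0.0, 0.001, -1.0]]
ft_force: [-0.2, -0.0, 0.1]
grip_width: 0.0854
gripper_force: 0.0
```

Emit:
move_arm(motion=[[[0,0,0],[0,0,0]],[[0,0,0],[0,0,0]],[[0,0,0],[0,0,0]],[[0,0,0],[0,0,0]],[[0,0,0],[0,0,0]],[[0,0,0],[0,0,0]],[[0,0,0],[0,0,0]],[[0,0,0],[0,0,0]]], claw=1, force=50)

```text
time_s: 12.0
position: [0.4278, 0.1359, 0.0195]
tool_rot: [[0.007, 1.0, 0.001], [1.0, -0.007, 0.0], [0.0, 0.001, -1.0]]
ft_force: [-2.2, 0.0, 7.7]
grip_width: 0.0331
gripper_force: 49.2
```

Emit:
move_arm(motion=[[[0,0,-0.1],[0,0,0]],[[0,0,-0.3],[0,0,0]],[[0,0,-0.6],[0,0,0]],[[0,0,-0.6],[0,0,0]],[[0,0,-0.4],[0,0,0]],[[0,0,0],[0,0,0]]])

```text
time_s: 12.6
position: [0.4286, 0.136, 0.1212]
tool_rot: [[0.007, 1.0, 0.005], [1.0, -0.007, 0.0], [0.0, 0.005, -1.0]]
ft_force: [-0.2, 0.3, -2.2]
grip_width: 0.0336
gripper_force: 50.2
```

```bash
python3 pl.py .6415 .0845 .029 92.1
```

```text
now [0.4286 0.136  0.1212] psi 89.6 shift units [-1.     4.257  1.864] turn units -0.31 j6end 5.4
```

Emit:
move_arm(motion=[[[-0.111,0.473,0],[0,0,0]],[[-0.111,0.473,0],[0,0,0]],[[-0.111,0.473,0],[0,0,0]],[[-0.111,0.473,0],[0,0,0]],[[-0.111,0.473,0],[0,0,0]],[[-0.111,0.473,0],[0,0,0]],[[-0.111,0.473,0],[0,0,0]],[[-0.111,0.473,0],[0,0,0]],[[-0.111,0.473,0],[0,0,0]],[[0,0,0],[0,0,-0.31]],[[0,0,0.4],[0,0,0]],[[0,0,0.5],[0,0,0]],[[0,0,0.4],[0,0,0]],[[0,0,0.2],[0,0,0]],[[0,0,0.1],[0,0,0]],[[0,0,0],[0,0,0]],[[0,0,0],[0,0,0]]])

```text
time_s: 14.3
position: [0.6405, 0.0844, 0.0396]
tool_rot: [[-0.036, 0.999, 0.001], [0.999, 0.036, -0.0], [-0.0, 0.001, -1.0]]
ft_force: [0.3, 0.4, -0.8]
grip_width: 0.0333
gripper_force: 50.2
```

```bash
python3 pl.py .6415 .0845 .0295 92.1
```

```text
now [0.6405 0.0844 0.0396] psi 92.1 shift units [0.001 0.021 0.201] turn units -0.0 j6end 5.4
```

Emit:
move_arm(motion=[[[0,0.02,0.1],[0,0,0]],[[0,0,0.06],[0,0,0]],[[0,0,0.04],[0,0,0]],[[0,0,0],[0,0,0]],[[0,0,0],[0,0,0]]])

```text
time_s: 14.8
position: [0.6411, 0.0845, 0.0295]
tool_rot: [[-0.036, 0.999, 0.0], [0.999, 0.036, -0.0], [-0.0, 0.0, -1.0]]
ft_force: [-2.5, -0.7, 5.2]
grip_width: 0.0335
gripper_force: 50.9
```

Emit:
move_arm(motion=[[[0,0,0],[0,0,0]],[[0,0,0],[0,0,0]],[[0,0,0],[0,0,0]],[[0,0,0],[0,0,0]],[[0,0,0],[0,0,0]],[[0,0,-0.2],[0,0,0]],[[0,0,-0.4],[0,0,0]],[[0,0,-0.6],[0,0,0]],[[0,0,-0.6],[0,0,0]],[[0,0,-0.6],[0,0,0]],[[0,0,-0.3],[0,0,0]],[[0,0,0],[0,0,0]],[[0,0,0],[0,0,0]]], claw=0.3)

```text
time_s: 16.1
position: [0.6408, 0.0844, 0.1636]
tool_rot: [[-0.036, 0.999, -0.0], [0.999, 0.036, 0.0], [0.0, -0.0, -1.0]]
ft_force: [0.5, -0.4, -1.0]
grip_width: 0.0596
gripper_force: 0.0
```

Run:
```python
from seg import *
from pl import delta
d=grab('wrist')
f=lambda g:(g.max(-1)-g.min(-1)<35)&(g.sum(-1)>250)
[print(*r) for r in rects(d,.59,.69,.02,.15,.019,f,300)]
delta(.43,-.125,.17,75)
```

```text
[0.6399 0.0863] 49.9 34.0 92.7 1637
now [0.6406 0.0845 0.1628] psi 92.1 shift units [-4.035 -4.36  -0.136] turn units 2.13 j6end -1.2
```

Emit:
move_arm(motion=[[[-0.448,-0.484,0],[0,0,0]],[[-0.448,-0.484,0],[0,0,0]],[[-0.448,-0.484,0],[0,0,0]],[[-0.448,-0.484,0],[0,0,0]],[[-0.448,-0.484,0],[0,0,0]],[[-0.448,-0.484,0],[0,0,0]],[[-0.448,-0.484,0],[0,0,0]],[[-0.448,-0.484,0],[0,0,0]],[[-0.448,-0.484,0],[0,0,0]],[[0,0,0],[0,0,0.63]],[[0,0,0],[0,0,0.63]],[[0,0,0],[0,0,0.63]],[[0,0,0],[0,0,0]],[[0,0,0],[0,0,0]]], claw=0)

```text
time_s: 17.55
position: [0.4304, -0.1247, 0.1632]
tool_rot: [[0.224, 0.975, -0.001], [0.975, -0.224, 0.001], [0.0, -0.001, -1.0]]
ft_force: [-0.1, 0.1, 0.4]
grip_width: 0.0856
gripper_force: 0.0
```

Run:
```python
from seg import *
from pl import delta
d=grab('wrist');P=cloud(d)
m=(abs(P[...,2]-.018)<.006)&(abs(P[...,0]-.43)<.06)&(abs(P[...,1]+.125)<.05);q=P[m]
print(len(q),np.percentile(q,[1,50,99],axis=0).round(4).tolist())
save('ind',topdown(d,.36,.50,-.24,-.06,.0003,.009))
delta(.43,-.125,.03,77)
```

```text
1667 [[0.412, -0.171, 0.0124], [0.4305, -0.126, 0.0195], [0.4521, -0.1047, 0.0213]]
now [ 0.4305 -0.1247  0.1634] psi 77.1 shift units [-0.008 -0.005  2.667] turn units 0.01 j6end -3.2
```

View pics/ind.png

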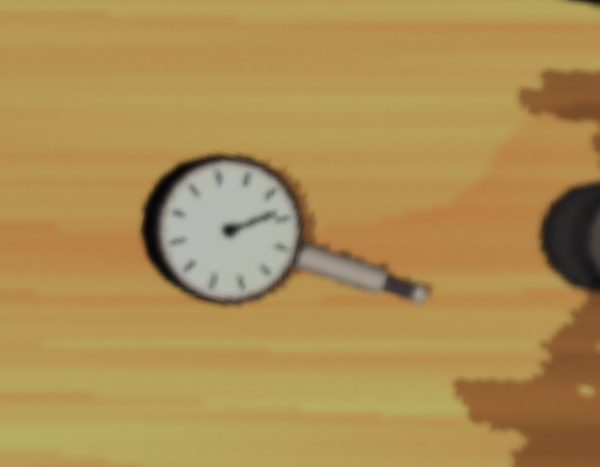

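The indicator's stem runs from (302,258) to the plunger tip at (422,293). That gives origin ≈ (0.431, -0.125) and yaw ≈ -106°. I grip it.

Emit:
move_arm(motion=[[[0,0,0.5],[0,0,0.42]],[[0,0,0.5],[0,0,0]],[[0,0,0.5],[0,0,0]],[[0,0,0.5],[0,0,0]],[[0,0,0.4],[0,0,0]],[[0,0,0.3],[0,0,0]],[[0,0,0.14],[0,0,0]],[[0,0,0],[0,0,0]]])

```text
time_s: 18.4
position: [0.4305, -0.1247, 0.0212]
tool_rot: [[0.282, 0.96, -0.001], [0.96, -0.282, 0.001], [0.0, -0.002, -1.0]]
ft_force: [0.0, -0.8, -0.3]
grip_width: 0.0855
gripper_force: 0.0
```

Emit:
move_arm(motion=[[[0,0,0],[0,0,0]],[[0,0,0],[0,0,0]],[[0,0,0],[0,0,0]],[[0,0,0],[0,0,0]],[[0,0,0],[0,0,0]],[[0,0,0],[0,0,0]],[[0,0,0],[0,0,0]],[[0,0,0],[0,0,0]]], claw=1, force=50)

```text
time_s: 19.2
position: [0.431, -0.1251, 0.0228]
tool_rot: [[0.282, 0.959, 0.002], [0.959, -0.282, -0.001], [-0.0, 0.002, -1.0]]
ft_force: [-1.5, -0.0, 10.0]
grip_width: 0.0419
gripper_force: 49.2
```

Emit:
move_arm(motion=[[[0,0,-0.1],[0,0,0]],[[0,0,-0.3],[0,0,0]],[[0,0,-0.6],[0,0,0]],[[0,0,-0.6],[0,0,0]],[[0,0,-0.4],[0,0,0]],[[0,0,0],[0,0,0]]])

```text
time_s: 19.8
position: [0.4315, -0.1253, 0.1243]
tool_rot: [[0.282, 0.959, 0.005], [0.959, -0.282, -0.003], [-0.001, 0.005, -1.0]]
ft_force: [0.1, 0.5, -1.4]
grip_width: 0.0419
gripper_force: 51.0
```

```bash
python3 pl.py .638 -.0358 .031 91.7
```

```text
now [ 0.4315 -0.1253  0.1243] psi 73.6 shift units [2.886 3.446 1.879] turn units -2.26 j6end -4.9
```

Emit:
move_arm(motion=[[[0.361,0.431,0],[0,0,0]],[[0.361,0.431,0],[0,0,0]],[[0.361,0.431,0],[0,0,0]],[[0.361,0.431,0],[0,0,0]],[[0.361,0.431,0],[0,0,0]],[[0.361,0.431,0],[0,0,0]],[[0.361,0.431,0],[0,0,0]],[[0.361,0.431,0],[0,0,0]],[[0,0,0],[0,0,-0.565]],[[0,0,0],[0,0,-0.565]],[[0,0,0],[0,0,-0.565]],[[0,0,0],[0,0,-0.565]],[[0,0,0.4],[0,0,0]],[[0,0,0.5],[0,0,0]],[[0,0,0.4],[0,0,0]],[[0,0,0.2],[0,0,0]],[[0,0,0.1],[0,0,0]],[[0,0,0],[0,0,0]],[[0,0,0],[0,0,0]]])

```text
time_s: 21.7
position: [0.6373, -0.0352, 0.0426]
tool_rot: [[-0.029, 1.0, 0.001], [1.0, 0.029, -0.0], [-0.0, 0.001, -1.0]]
ft_force: [1.3, 0.1, -2.0]
grip_width: 0.0415
gripper_force: 51.2
```

```bash
python3 pl.py .638 -.0358 .0325 91.7
```

```text
now [ 0.6373 -0.0352  0.0426] psi 91.7 shift units [-0.013  0.014  0.201] turn units -0.0 j6end -4.9
```

Emit:
move_arm(motion=[[[-0.01,0.01,0.1],[0,0,0]],[[0,0,0.07],[0,0,0]],[[0,0,0.04],[0,0,0]],[[0,0,0],[0,0,0]],[[0,0,0],[0,0,0]]])

```text
time_s: 22.2
position: [0.6375, -0.0356, 0.0329]
tool_rot: [[-0.029, 1.0, 0.001], [1.0, 0.029, -0.0], [-0.001, 0.001, -1.0]]
ft_force: [-4.1, 0.6, 10.6]
grip_width: 0.0416
gripper_force: 52.3
```

Emit:
move_arm(motion=[[[0,0,0],[0,0,0]],[[0,0,0],[0,0,0]],[[0,0,0],[0,0,0]],[[0,0,0],[0,0,0]],[[0,0,0],[0,0,0]],[[0,0,-0.2],[0,0,0]],[[0,0,-0.4],[0,0,0]],[[0,0,-0.6],[0,0,0]],[[0,0,-0.6],[0,0,0]],[[0,0,-0.6],[0,0,0]],[[0,0,-0.3],[0,0,0]],[[0,0,0],[0,0,0]],[[0,0,0],[0,0,0]]], claw=0.2)

```text
time_s: 23.5
position: [0.6371, -0.0355, 0.1661]
tool_rot: [[-0.029, 1.0, -0.0], [1.0, 0.029, 0.0], [0.0, -0.0, -1.0]]
ft_force: [0.2, -0.1, 1.0]
grip_width: 0.0686
gripper_force: 0.0
```

Run:
```python
from seg import *
from pl import delta
d=grab('wrist')
save('ind2',topdown(d,.57,.71,-.14,.02,.0003,.019))
delta(.4296,-.3625,.17,67.7)
```

```text
now [ 0.6369 -0.0355  0.1654] psi 91.7 shift units [-6.418 -4.334 -0.089] turn units 3.0 j6end -17.9
```

View pics/ind2.png

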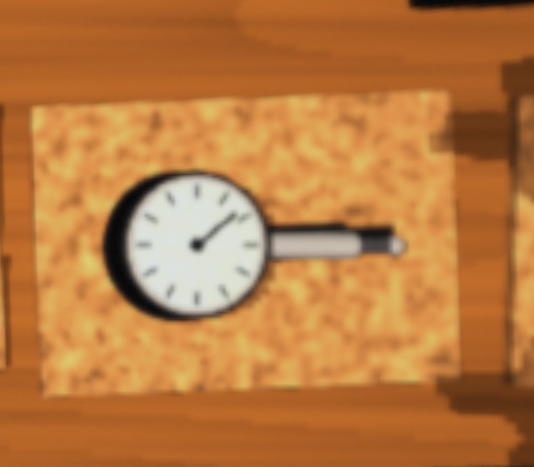

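The indicator covers its outline, with the stem as drawn. Last is the long block.

Emit:
move_arm(motion=[[[-0.458,-0.31,0],[0,0,0]],[[-0.458,-0.31,0],[0,0,0]],[[-0.458,-0.31,0],[0,0,0]],[[-0.458,-0.31,0],[0,0,0]],[[-0.458,-0.31,0],[0,0,0]],[[-0.458,-0.31,0],[0,0,0]],[[-0.458,-0.31,0],[0,0,0]],[[-0.458,-0.31,0],[0,0,0]],[[-0.458,-0.31,0],[0,0,0]],[[-0.458,-0.31,0],[0,0,0]],[[-0.458,-0.31,0],[0,0,0]],[[-0.458,-0.31,0],[0,0,0]],[[-0.458,-0.31,0],[0,0,0]],[[-0.458,-0.31,0],[0,0,0]],[[0,0,0],[0,0,0.75]],[[0,0,0.3],[0,0,0.75]],[[0,0,0.4],[0,0,0.75]],[[0,0,0.4],[0,0,0.75]],[[0,0,0],[0,0,0]],[[0,0,0],[0,0,0]]], claw=0)

```text
time_s: 25.55
position: [0.4297, -0.3622, 0.111]
tool_rot: [[0.377, 0.926, -0.001], [0.926, -0.377, 0.001], [0.001, -0.001, -1.0]]
ft_force: [0.5, 0.2, 0.4]
grip_width: 0.0851
gripper_force: 0.0
```

Run:
```python
from seg import *
from pl import delta
d=grab('wrist')
[print(*r) for r in rects(d,.37,.49,-.43,-.28,.009,lambda g:(g.max(-1)-g.min(-1)<35)&(g.sum(-1)>300),300)]
delta(.429,-.362,.0185,67.7)
```

```text
[ 0.4274 -0.3633] 79.7 34.0 67.7 2602
now [ 0.4299 -0.3625  0.1117] psi 67.8 shift units [ 0.002 -0.021  1.864] turn units 0.01 j6end -17.9
```

Emit:
move_arm(motion=[[[0,-0.02,0.5],[0,0,0]],[[0,0,0.5],[0,0,0]],[[0,0,0.4],[0,0,0]],[[0,0,0.25],[0,0,0]],[[0,0,0.13],[0,0,0]],[[0,0,0.07],[0,0,0]],[[0,0,0],[0,0,0]]])

```text
time_s: 26.3
position: [0.4291, -0.3622, 0.0192]
tool_rot: [[0.38, 0.925, 0.0], [0.925, -0.38, -0.001], [-0.0, 0.001, -1.0]]
ft_force: [-0.2, -0.1, -0.6]
grip_width: 0.0853
gripper_force: 0.0
```

Emit:
move_arm(motion=[[[0,0,0],[0,0,0]],[[0,0,0],[0,0,0]],[[0,0,0],[0,0,0]],[[0,0,0],[0,0,0]],[[0,0,0],[0,0,0]],[[0,0,0],[0,0,0]],[[0,0,0],[0,0,0]],[[0,0,0],[0,0,0]]], claw=1, force=60)

```text
time_s: 27.1
position: [0.429, -0.3621, 0.0196]
tool_rot: [[0.38, 0.925, 0.001], [0.925, -0.38, -0.001], [-0.001, 0.001, -1.0]]
ft_force: [-0.1, 0.3, 5.6]
grip_width: 0.0332
gripper_force: 59.9
```

Emit:
move_arm(motion=[[[0,0,-0.1],[0,0,0]],[[0,0,-0.3],[0,0,0]],[[0,0,-0.6],[0,0,0]],[[0,0,-0.6],[0,0,0]],[[0,0,-0.4],[0,0,0]],[[0,0,0],[0,0,0]]])

```text
time_s: 27.7
position: [0.4296, -0.3627, 0.1215]
tool_rot: [[0.38, 0.925, 0.003], [0.925, -0.38, -0.004], [-0.003, 0.005, -1.0]]
ft_force: [0.1, -0.4, -1.7]
grip_width: 0.0325
gripper_force: 60.0
```

```bash
python3 pl.py .638 -.2045 .0385 88.6
```

```text
now [ 0.4296 -0.3627  0.1215] psi 67.7 shift units [4.515 2.647 1.66 ] turn units -2.62 j6end -16.4
```

Emit:
move_arm(motion=[[[0.4515,0.265,0],[0,0,0]],[[0.4515,0.265,0],[0,0,0]],[[0.4515,0.265,0],[0,0,0]],[[0.4515,0.265,0],[0,0,0]],[[0.4515,0.265,0],[0,0,0]],[[0.4515,0.265,0],[0,0,0]],[[0.4515,0.265,0],[0,0,0]],[[0.4515,0.265,0],[0,0,0]],[[0.4515,0.265,0],[0,0,0]],[[0.4515,0.265,0],[0,0,0]],[[0,0,0],[0,0,-0.655]],[[0,0,0],[0,0,-0.655]],[[0,0,0],[0,0,-0.655]],[[0,0,0],[0,0,-0.655]],[[0,0,0.5],[0,0,0]],[[0,0,0.5],[0,0,0]],[[0,0,0.4],[0,0,0]],[[0,0,0.2],[0,0,0]],[[0,0,0],[0,0,0]],[[0,0,0],[0,0,0]]])

```text
time_s: 29.7
position: [0.6374, -0.2036, 0.0392]
tool_rot: [[0.024, 1.0, 0.0], [1.0, -0.024, -0.0], [-0.0, 0.0, -1.0]]
ft_force: [-0.1, 1.0, -1.5]
grip_width: 0.0326
gripper_force: 60.0
```

```bash
python3 pl.py .638 -.2045 .0297 88.6
```

```text
now [ 0.6374 -0.2036  0.0392] psi 88.6 shift units [-0.017  0.012  0.189] turn units 0.0 j6end -16.4
```

Emit:
move_arm(motion=[[[-0.02,0.01,0.1],[0,0,0]],[[0,0,0.06],[0,0,0]],[[0,0,0.03],[0,0,0]],[[0,0,0],[0,0,0]],[[0,0,0],[0,0,0]]])

```text
time_s: 30.2
position: [0.6377, -0.2046, 0.0296]
tool_rot: [[0.024, 1.0, 0.0], [1.0, -0.024, -0.0], [-0.0, 0.0, -1.0]]
ft_force: [-1.0, -0.0, 0.4]
grip_width: 0.0328
gripper_force: 60.3
```

Emit:
move_arm(motion=[[[0,0,0],[0,0,0]],[[0,0,0],[0,0,0]],[[0,0,0],[0,0,0]],[[0,0,0],[0,0,0]],[[0,0,0],[0,0,0]],[[0,0,-0.2],[0,0,0]],[[0,0,-0.4],[0,0,0]],[[0,0,-0.6],[0,0,0]],[[0,0,-0.6],[0,0,0]],[[0,0,-0.6],[0,0,0]],[[0,0,-0.6],[0,0,0]],[[-0.5,-0.5,-0.5],[0,0,0]],[[-0.5,-0.5,0],[0,0,0]],[[-0.5,-0.5,0],[0,0,0]],[[-0.5,-0.5,0],[0,0,0]],[[0,0,0],[0,0,0]],[[0,0,0],[0,0,0]]], claw=0.3)

```text
time_s: 31.9
position: [0.5351, -0.3024, 0.2051]
tool_rot: [[0.025, 1.0, 0.001], [1.0, -0.025, -0.0], [-0.0, 0.001, -1.0]]
ft_force: [0.8, 0.0, 0.1]
grip_width: 0.0598
gripper_force: 0.0
```

Run:
```python
from seg import *
f=lambda g:(g.max(-1)-g.min(-1)<40)&(g.sum(-1)>250)
for n in('scene','side'):
    d=grab(n);print(n);[print(*r) for r in rects(d,.58,.69,-.28,.30,.019,f,300)]
    save('end_'+n,topdown(d,.3,.72,-.45,.35,.001,.014))
print(env.observe()['position'],env.observe()['time_s'])
```

```text
scene
[0.6298 0.2337] 127.3 51.4 92.8 2107
[0.6427 0.0868] 51.2 36.0 92.3 1723
[ 0.6284 -0.0499] 66.5 40.8 74.0 1476
[ 0.6389 -0.2034] 81.6 35.8 88.6 2775
side
[0.6352 0.1843] 231.5 109.5 90.0 13932
[0.6395 0.0882] 143.1 67.0 60.3 4334
[ 0.6461 -0.0338] 55.2 39.6 95.4 1613
[ 0.6379 -0.2101] 85.1 36.4 88.4 2993
[ 0.53590895 -0.30144493  0.20472648] 32.0
```

View pics/end_scene.png

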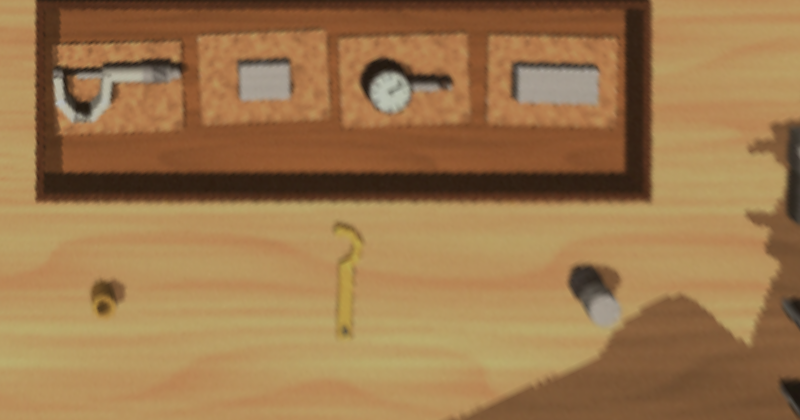

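View pics/end_side.png

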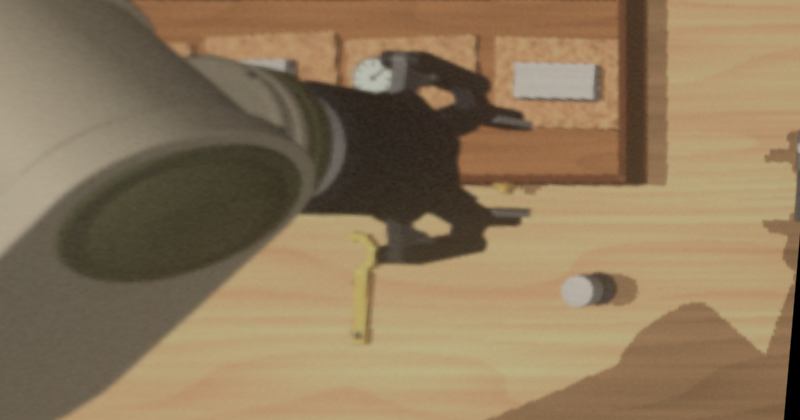

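All four tools lie on their outlines, at columns 118, 265, 405 and 556 of the scene orthophoto. The spanner (345,280) and bush (104,300) have not moved, and the arm is clear, so I hand in.

```bash
python3 -c "
from rig import env
print(env.close_job())"
```

```text
the job is handed in; nothing more can be done
None
```

The micrometer, dial indicator and both gauge blocks lie on their own outlines in the drawer, the spanner and bush are where they were, and the job was handed in at about 32 s; no verdict was returned.

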